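Store a T-slot nut and draw the sliding lid of the parts case shut

TASK

Set the square T-slot nut, the way up it stands now, in the open front well of the sliding-lid parts case, and let go of it. Then press gently on top of the flat lid and draw it back towards the front wall by friction until it is fully shut. The lid is thin sheet, so never lean on the case or its lid with more than 20 N, and leave the other things where they are.

Things in the scene. Friction and masses are not known exactly. Their poses are not given: they have to be found in the camera images.
- case: Grey sheet-steel parts case, 268 (x) x 148 (y) x 73 mm high, fixed in the left drawer; place and yaw vary. Origin: centre of its underside; z up; -x is its front, towards the robot. Walls 6 mm thick, tops at z = 72 mm. From the front: wall, open well, bare lid, then a fixed rear cover. The opening between the side walls is 136 mm wide (128 mm between the lid's runner strips).
- well (a point): Centre of the well's floor, at (-83, 0, 8) mm from the case's origin, axes as the case. The well is 90 mm in x by 136 mm in y, ending at a low partition at case x = -38 mm; the open lid overhangs its rear edge by up to 20 mm.
- front_wall (a point): Middle of the top edge of the front wall's inner face, at (-128, 0, 72) mm from the case's origin. The lid's front edge meets this face when shut.
- cover_edge (a point): Middle of the front edge of the fixed rear cover, at (22, 0, 73) mm from the case's origin. The cover runs from there to the case's rear (x = 134 mm); a stud and a step block stand on it. The rear end of the lid is always beneath it, out of reach.
- lid (a joint): Opening of the lid in m: 0 = fully shut, at most 0.09, growing towards the case's +x. Lid: flat aluminium sheet 168 x 132 x 4 mm, no handle, dark lines at its front; front edge at case x = -128 mm + value. It slides along the case's x only, with about 4 N drag, and stays put. Its runners can be set at any height, which is not measured: its top is 44 to 64 mm above the case's underside, so feel for it. It gives 1 mm per 8 N.
- t_nut: Steel T-slot nut: a square block 28 x 28 mm, 18 mm high, stepped, with a threaded hole in its top, 0.09 kg. Origin: centre of its underside, z up, x and y square to its sides. It stands in the right drawer in a row along y with V-block, bolt and hexagon nut in any order; they may be as near as 25 mm in y, but it is free on its -x and +x sides, so grip it fore and aft. In the well it clears the lid.
- v_block: Steel V-block, 50 x 50 x 40 mm, bystander in the right drawer; origin under its centre.
- bolt: Steel hexagon bolt standing on its head, 24 x 27 x 61 mm, bystander in the right drawer; origin under its centre.
- nut: Steel hexagon nut, 24 x 27 x 13 mm, bystander in the right drawer; origin under its centre.
- stud: Threaded steel stud, 12 x 85 x 12 mm, lying on the rear cover of the case, bystander; origin under its centre.
- step_block: Dark step block, 28 x 60 x 36 mm, bystander on the case's rear cover; origin under its centre.

How it is judged (in metres and radians):
On the way, in this order (a step that is already met when the one before it is completed fails the run):
1. the T-slot nut stands upright on the floor of the well, let go of, with the lid still open (x of t_nut in the frame of well between -0.035 and 0.035 m and y of t_nut in the frame of well between -0.06 and 0.06 m and z of t_nut in the frame of well below 0.006 m and angle between t_nut's own z axis and vertical below 0.15 rad and contact force between the fingers and t_nut below 0.05 N and value of joint lid above 0.05 m), for 0.2 s.
2. the lid is drawn fully shut (value of joint lid below 0.004 m), for 0.2 s.
At the end, for the whole second after the job is handed in: The T-slot nut stands upright (within 0.15 rad, threaded hole up) and at rest on the well's floor (within 6 mm of height, 35 mm in x and 60 mm in y of the well's centre) and the lid is shut to within 4 mm (x of t_nut in the frame of well between -0.035 and 0.035 m and y of t_nut in the frame of well between -0.06 and 0.06 m and z of t_nut in the frame of well below 0.006 m and angle between t_nut's own z axis and vertical below 0.15 rad and value of joint lid below 0.004 m and linear speed of t_nut below 0.02 m/s); the robot touches nothing.
It fails at once if the robot presses on the case or its lid with more than 20 N (contact force between any of the fingers, the arm and case above 20 N).
It fails at once if a bystander is moved by more than 25 mm (distance of any of v_block, bolt, nut, stud, step_block from where it was at the start of the episode above 0.025 m).
It also fails if it takes over 61 s, if anything falls off the work surface, if the arm or the gripper's body presses on something with over 40 N, if the wrist force passes 120 N, or if a joint passes its speed limit or range.

ROBOT

A 7-joint arm with a two-finger parallel gripper is mounted at the origin on a cart in front of the work surface, level with it; the furniture and walls round the work are solid. World frame = base frame: x ahead of the robot, y to its left, z up, the work surface at z = 0. Lengths are in m, angles in degrees, forces in N, time in s.
With the tool pointing down it reaches from about 0.4 to 0.875 m from the base axis. Payload 6.5 kg.
Tool frame: the origin (TCP) lies midway between the tips of the shut fingers; the grasp point (between the pads) lies 19 mm behind it; z points along the fingers, y is the direction in which the jaws open and shut (so a half turn about z gives the same grasp; the last joint's range is limited). The gripper opens to 88 mm and grips with 3 to 60 N. Pads are 18 mm wide; open, the fingers measure 123 mm over their backs; the gripper's body (75 mm by 187 mm) begins 45 mm behind the grasp point.
Start: joints at [63.358, 30.733, -0.252, 88.115, 0.149, 61.152, -4.079], TCP at [0.252, -0.599, 0.239] pointing down, gripper open.
Joint ranges: [-154.64, 154.64], [-21.42, 123.67], [-72.66, 72.17], [13.99, 137.28], [-74.86, 254.86], [10.95, 109.41], [-158.01, 158.01]. Speed limits (degrees/s): [136.94, 136.94, 180, 180, 180, 180, 180].

INTERFACE

Orientations are given as [roll, pitch, yaw] about the fixed x, y, z axes, in that order (R = Rz(yaw) Ry(pitch) Rx(roll)).
In Python, from bench import manip, viewer gives the robot as it stands. The module is installed in compiled form; this text tells all that it offers.
- The arm moves only by the shell command python3 -m crank 'ROWS' [FORCE]. ROWS is JSON, a list of rows, each an object of numbers: "tx", "ty", "tz": the shift along the world's x, y, z as a fraction of full scale; "ax", "ay", "az": the turn, a rotation vector about the world's x, y, z as a fraction of full scale; "claw": the opening, from 0 (shut) to 1 (fully open). In form: [{"tx": .., "ty": .., "tz": .., "ax": .., "ay": .., "az": .., "claw": ..}, ...]. A call has 1 to 5 rows; each row shifts and turns the pose as measured when the row begins; what a row does not reach is not made up. Full scale, the value 1, is 0.02 m for a shift and 5 degrees for a turn. A row lasts 1/8 s, in which the tool goes at most 62.5 mm and 10.7 degrees, less where a joint would pass 70% of its speed; a pose out of reach is approached as far as the arm can. A call with a number of a shift or a turn outside -1 to 1 is refused whole. A call with a gripper value outside its range is refused whole. The fingers move at their own pace and stop on an object; FORCE is the grip in N (left out, the last holds). Time passes only in rows, so rows that do not move let the fingers close. It gives the time, the measured TCP pose, the force and the opening at its end, in the units of the state.
- manip.read_state(): the state, without advancing time (a new reading comes with each control period).
- viewer.get_image(name): name is "side" or "top"; returns a dict with "image" (480x640x3 uint8, blue, green, red), "depth" (480x640 float32, m along the optical axis (not along the pixel's ray), 0 where there is no reading), "camera_matrix" (3x3 intrinsics, pixels), "world_from_camera" (4x4, takes a point from camera to world coordinates). Camera axes: x right, y up, looking along -z (the intrinsics and any distortion apply to the point x, -y, -z); pixel columns grow to the right and rows downward; lengths in m; the calibration is good to about 2 mm. A picture is of the moment at which its call begins.
- manip.close_job(): hands the job in, once; it reports no verdict.
The state is a dict: "time": time; "joint_pos": joint angles; "qvel": joint speeds; "joint_efforts": joint torques, N m; "eef_pos": TCP position; "tool_rot": TCP orientation; "contact_force": force on the tool from outside, world axes, zero at the start; "ft_torque": the same for the moment, N m; "opening": finger opening in m.
Only numpy, scipy, OpenCV 4.12 (cv2) and the standard library are available. Lean on these libraries where they do the work, as an engineer would, in place of code of your own. Each camera call takes 0.05 s, during which the arm holds its last target.

## Working session

There is one attempt and no reset: what is moved stays moved. The work goes in short steps, Python scripts to look and compute and a shell command to move; the robot and the scene stay as the last step left them, time stands still between calls to the robot, and variables do not carry over. Pictures are saved under pics/ and viewed, and the job is handed in when it is done.

```bash
mkdir -p pics; ls; cat > h.py <<'E'
import numpy as np, cv2, json
from bench import manip, viewer
def grab(n,tag):
    d=viewer.get_image(n); cv2.imwrite(f'pics/{tag}.png',d['image']); np.savez(f'pics/{tag}.npz',**d); return d
def load(tag): return dict(np.load(f'pics/{tag}.npz'))
def pts(d,uv,depth=None):
    K=d['camera_matrix'];T=d['world_from_camera'];uv=np.atleast_2d(np.array(uv,float))
    z=np.array([d['depth'][int(v),int(u)] for u,v in uv]) if depth is None else depth
    x=(uv[:,0]-K[0,2])/K[0,0]*z; y=(uv[:,1]-K[1,2])/K[1,1]*z
    return np.c_[x,-y,-z]@T[:3,:3].T+T[:3,3]
def plane(d,uv,h):
    T=d['world_from_camera'];uv=np.atleast_2d(np.array(uv,float))
    p=pts(d,uv,np.ones(len(uv)));c=T[:3,3];r=p-c
    return c+r*((h-c[2])/r[:,2])[:,None]
def cloud(d):
    v,u=np.mgrid[0:480,0:640]; uv=np.c_[u.ravel(),v.ravel()]
    return pts(d,uv,d['depth'].ravel()).reshape(480,640,3)
E
python3 - <<'E'
from h import *
s=manip.read_state(); print(s)
for n in('top','side'):
    d=grab(n,n+'0'); print(n,d['camera_matrix'],d['world_from_camera'])
E
```

```text
pics
{'time': 0.0, 'joint_pos': array([63.35706552, 30.77725606, -0.2527565 , 88.16994171,  0.14839877,
       61.15060893, -4.08125068]), 'qvel': array([ 0.03190709,  0.03579871, -0.01336354,  0.08593662,  0.06611457,
       -0.02236987, -0.1046941 ]), 'joint_efforts': array([ 1.05917341e-03, -5.70990944e+01,  9.91311371e-01, -2.51609838e+01,
       -5.62669057e-02,  1.79166481e-02,  1.38374894e-04]), 'eef_pos': array([ 0.25214509, -0.59844655,  0.23784719]), 'tool_rot': array([-1.79902804e+02,  7.45994012e-03,  2.28506740e+01]), 'contact_force': array([ 0.69266589, -0.16474373, -0.23805057]), 'ft_torque': array([ 0.01052419,  0.00777869, -0.02975696]), 'opening': 0.0880557790253632}
top [[483.86535136   0.         320.58696195]
 [  0.         483.86535136 240.59195945]
 [  0.           0.           1.        ]] [[ 0.12122068  0.96541774 -0.23081191  0.31084261]
 [-0.99262145  0.11856828 -0.0253814   0.00650805]
 [ 0.00286332  0.2321856   0.97266729  1.06724826]
 [ 0.          0.          0.          1.        ]]
side [[546.95794855   0.         321.28957651]
 [  0.         546.95794855 237.86188244]
 [  0.           0.           1.        ]] [[ 0.91005514  0.14273238 -0.38913637  0.10785395]
 [-0.41448565  0.31080824 -0.85533612 -0.94288314]
 [-0.00113737  0.93969447  0.34201316  0.46143859]
 [ 0.          0.          0.          1.        ]]
```

View pics/top0.png

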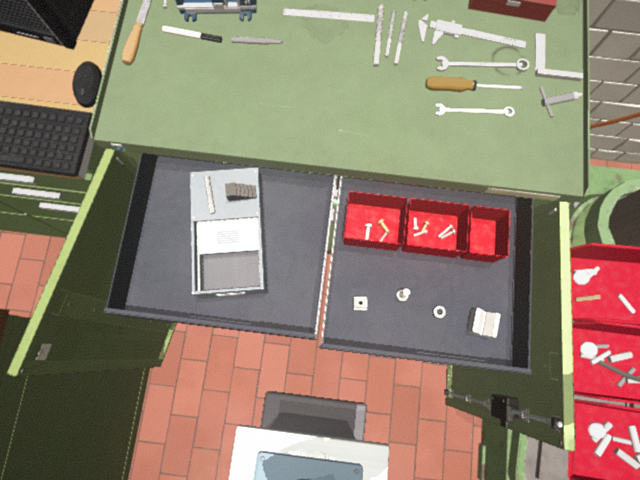

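View pics/side0.png

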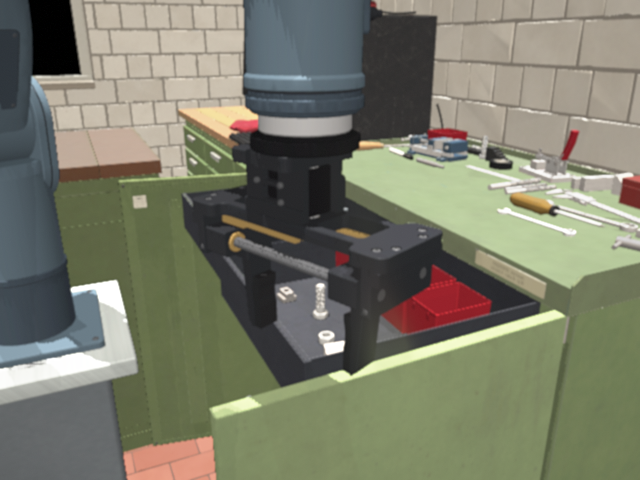

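The top view shows the case around (226,230), with the well at (230,270) and the lid at (228,237). The row, left to right, is T-nut (360,303), bolt (403,295), hex nut (439,312) and V-block (486,321). The side view shows the gripper above that row.

```bash
python3 - <<'E'
from h import *
d=load('top0'); 
for n,uv in dict(tnut=(360,298),tn2=(357,307),bolt=(402,291),nutedge=(436,308),vb=(478,321),floorR=(380,320),floorL=(300,250),frontwall=(225,293),wellfloor=(230,275),lid=(215,232),lid2=(250,240),cover=(220,212),leftw=(194,260),rightw=(262,260),stud=(210,195),step=(240,190),divider=(332,250),drawerfrontR=(420,362),bench=(300,140),redbin=(375,194)).items():
    print(n,pts(d,uv)[0].round(4), d['depth'][uv[1],uv[0]])
im=d['image']
a=cv2.resize(im[160:310,180:275],None,fx=6,fy=4*1.0) 
a=cv2.resize(im[160:300,180:275],None,fx=4,fy=4,interpolation=cv2.INTER_CUBIC)
b=cv2.resize(im[275:345,340:515],None,fx=4,fy=4,interpolation=cv2.INTER_CUBIC)
cv2.imwrite('pics/ca.png',a);cv2.imwrite('pics/cb.png',b)
E
```

```text
tnut [ 0.4442 -0.067   0.0098] 1.0574651
tn2 [ 0.424  -0.0626  0.0095] 1.0532494
bolt [ 0.4638 -0.1498  0.0555] 1.01538
nutedge [ 0.442  -0.2321  0.0156] 1.0470701
vb [ 0.4224 -0.3158  0.0409] 1.0158571
floorR [ 0.4032 -0.1162 -0.0019] 1.0580782
floorL [0.5364 0.0777 0.0016] 1.0904334
frontwall [0.4154 0.2197 0.0469] 1.0220138
wellfloor [0.4597 0.2229 0.0111] 1.0671452
lid [0.5439 0.2634 0.0474] 1.0522925
lid2 [0.5354 0.185  0.0478] 1.0479538
cover [0.5825 0.2534 0.0749] 1.034181
leftw [0.4732 0.2904 0.0721] 1.0126631
rightw [0.4912 0.1497 0.0686] 1.01665
stud [0.6135 0.2776 0.0879] 1.0292976
step [0.629  0.2139 0.0982] 1.0212731
divider [0.3108 0.0065 1.0672] 0.0
drawerfrontR [ 0.3352 -0.3699 -0.7944] 1.8067969
bench [0.7352 0.0983 0.147 ] 0.99535525
redbin [ 0.6611 -0.0712  0.0811] 1.0380857
```

View pics/ca.png

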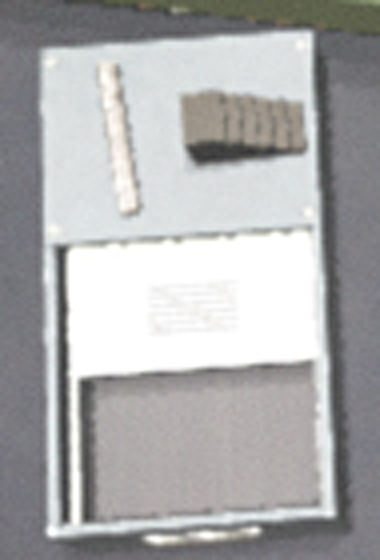

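View pics/cb.png

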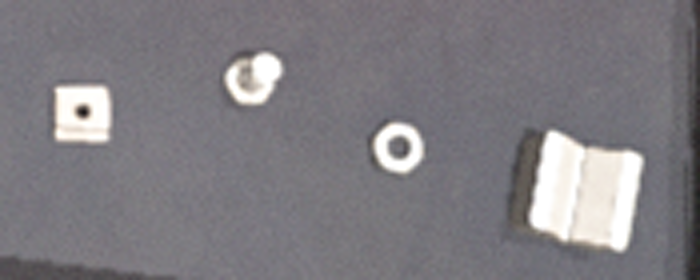

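```bash
python3 - <<'E'
from h import *
d=load('top0'); P=cloud(d); ok=d['depth']>0
print('case corners',plane(d,[(180+42/4,160+48/4),(180+312/4,160+32/4),(180+335/4,160+517/4),(180+47/4,160+535/4)],0.072).round(4))
M=np.zeros((480,640),bool);M[160:300,180:275]=1
S=P[M&ok&(P[...,2]>.06)&(P[...,2]<.085)][:,:2]
r=cv2.minAreaRect((S*1000).astype(np.float32));print(r)
def med(b):
    q=P[b[1]:b[3],b[0]:b[2]].reshape(-1,3);return np.median(q,0).round(4),q[:,2].std().round(4)
print('floorL',med((275,200,310,280)),'near case',med((268,200,280,280)),med((150,200,180,280)))
print('floorR',med((370,310,400,330)),med((340,320,360,335)),med((410,300,430,310)))
print('lid',med((202,225,255,248)),'well',med((208,262,255,282)),'cover',med((195,202,255,215)))
# tnut
sub=d['image'][285:320,345:378].astype(int); g=sub.mean(2); m=(g>150).astype(np.uint8)
c=max(cv2.findContours(m,cv2.RETR_EXTERNAL,cv2.CHAIN_APPROX_NONE)[0],key=cv2.contourArea)
print(cv2.boundingRect(c),cv2.minAreaRect(c))
print('hole',plane(d,(360.75,302.75),.018), 'corners',plane(d,[(340+54/4,275+86/4),(340+110/4,275+86/4),(340+110/4,275+142/4),(340+54/4,275+142/4),(340+54/4,275+128/4),(340+110/4,275+128/4)],.018).round(4))
# heights along column lines
for x,y in [(300,0)]: pass
for n,uv in dict(binfront=(372,246),binfl=(347,242),div=(322,300),div2=(335,200),frontL=(200,322),frontR=(420,352),frontR2=(380,345),leftside=(125,230)).items():
    print(n,[pts(d,(uv[0]+a,uv[1]+b))[0].round(3).tolist() for a,b in ((0,0),(0,4),(0,-4),(3,0),(-3,0))])
E
```

```text
case corners [[0.6654 0.3335 0.072 ]
 [0.6927 0.1885 0.072 ]
 [0.4302 0.1364 0.072 ]
 [0.403  0.2821 0.072 ]]
((549.320068359375, 236.57037353515625), (270.56365966796875, 148.8948974609375), 11.39193058013916)
floorL (array([5.581e-01, 9.880e-02, 4.000e-04]), np.float64(0.0697)) near case (array([0.5528, 0.1405, 0.0006]), np.float64(0.0768)) (array([0.5231, 0.3853, 0.0007]), np.float64(0.0687))
floorR (array([ 4.052e-01, -1.255e-01,  2.000e-04]), np.float64(0.0615)) (array([ 0.3798, -0.0513,  0.0004]), np.float64(0.0615)) (array([ 0.4472, -0.1989, -0.    ]), np.float64(0.0753))
lid (array([0.5378, 0.233 , 0.0497]), np.float64(0.0822)) well (array([0.4678, 0.2223, 0.0089]), np.float64(0.0843)) cover (array([0.5926, 0.2458, 0.0743]), np.float64(0.0032))
(9, 11, 14, 15) ((15.5, 18.0), (14.0, 13.0), 90.0)
hole [[ 0.43317628 -0.06912126  0.018     ]] corners [[ 0.4447 -0.0521  0.018 ]
 [ 0.4484 -0.0823  0.018 ]
 [ 0.4184 -0.0853  0.018 ]
 [ 0.4147 -0.0553  0.018 ]
 [ 0.4222 -0.0545  0.018 ]
 [ 0.4258 -0.0845  0.018 ]]
binfront [[0.561, -0.081, 0.019], [0.557, -0.083, 0.0], [0.56, -0.077,
[... 220 characters left out ...]
019, -0.806], [0.536, 0.023, -0.801], [0.523, 0.01, -0.807], [0.426, 0.021, 0.038]]
div2 [[0.775, 0.015, -0.335], [0.761, 0.014, -0.33], [0.71, 0.015, -0.106], [0.652, 0.006, 0.04], [0.651, 0.019, 0.038]]
frontL [[0.348, 0.251, 0.087], [0.366, 0.468, -0.791], [0.36, 0.275, 0.0], [0.348, 0.245, 0.089], [0.347, 0.257, 0.089]]
frontR [[0.346, -0.208, 0.001], [0.335, -0.19, 0.089], [0.354, -0.206, 0.004], [0.346, -0.214, -0.001], [0.345, -0.201, 0.0]]
frontR2 [[0.35, -0.121, 0.002], [0.341, -0.122, -0.001], [0.358, -0.12, 0.0], [0.351, -0.127, 0.0], [0.349, -0.114, 0.002]]
leftside [[0.517, 0.442, 0.085], [0.508, 0.44, 0.085], [0.524, 0.442, 0.089], [0.521, 0.443, 0.069], [0.556, 0.535, -0.109]]
```

```bash
python3 - <<'E'
from h import *
im=load('side0')['image']
cv2.imwrite('pics/cc.png',cv2.resize(im[260:370,230:390],None,fx=5,fy=5,interpolation=cv2.INTER_CUBIC))
E
```

```text
(no output)
```

View pics/cc.png

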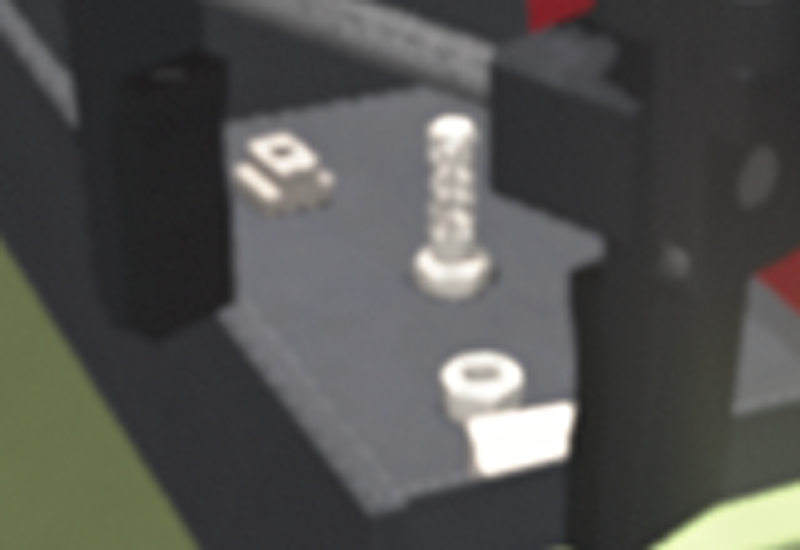

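```bash
python3 - <<'E'
from h import *
d=load('top0'); P=cloud(d); ok=d['depth']>0
print('front wall col 355-365')
for v in range(320,366,3): print(v,P[v,362].round(3))
print('divider row 303')
for u in range(312,352,2): print(u,P[303,u].round(3))
# bolt extents and nearest to tnut
b=(P[...,2]>.03)&ok; b[:280]=0;b[315:]=0;b[:,:385]=0;b[:,420:]=0
print('bolt hi',np.median(P[b],0).round(4),P[b].min(0),P[b].max(0))
# V front top
E
```

```text
front wall col 355-365
320 [ 0.398 -0.077  0.   ]
323 [ 0.392 -0.078 -0.001]
326 [ 0.385 -0.078  0.001]
329 [ 0.379 -0.079 -0.001]
332 [ 0.373 -0.08  -0.001]
335 [ 0.366 -0.08  -0.   ]
338 [ 0.36  -0.081 -0.001]
341 [ 0.354 -0.082 -0.   ]
344 [ 0.347 -0.082 -0.002]
347 [ 0.341 -0.083 -0.005]
350 [ 0.333 -0.076  0.092]
353 [ 0.328 -0.081  0.035]
356 [ 0.331 -0.153 -0.8  ]
359 [ 0.32  -0.155 -0.808]
362 [ 0.309 -0.156 -0.809]
365 [ 0.298 -0.157 -0.807]
divider row 303
312 [0.422 0.036 0.   ]
314 [0.422 0.032 0.002]
316 [ 0.423  0.027 -0.001]
318 [0.421 0.023 0.025]
320 [ 0.509  0.028 -0.802]
322 [ 0.51   0.02  -0.802]
324 [ 0.511  0.012 -0.803]
326 [0.422 0.005 0.037]
328 [0.417 0.002 0.087]
330 [ 0.426 -0.003  0.001]
332 [ 0.427 -0.008  0.005]
334 [ 0.428 -0.012 -0.   ]
336 [ 0.428 -0.016 -0.   ]
338 [ 0.428 -0.021  0.002]
340 [ 0.429 -0.025 -0.001]
342 [ 0.429 -0.029  0.003]
344 [ 0.431 -0.034 -0.003]
346 [ 0.431 -0.038 -0.001]
348 [ 0.431 -0.043  0.001]
350 [ 0.432 -0.047 -0.001]
bolt hi [ 0.4618 -0.1555  0.0602] [ 0.45508295 -0.16398162  0.03171184] [ 0.47046347 -0.14962213  0.06664635]
```

The nut is at about (0.433, -0.069), yawed +7°. The case centre is at about (0.549, 0.236), also yawed, by +11.4°, and its measured size of 270x149 mm matches the given one. The gripper body will pass close to the drawer's front wall (x≈0.336), so I'll grip with jaw yaw near 90°. First I move over.

```bash
python3 -m crank '[{"tx":0.34,"ty":1,"az":0.5,"claw":0.6},{"tx":0.34,"ty":1,"az":0.5,"claw":0.6},{"tx":0.34,"ty":1,"az":0.5,"claw":0.6},{"tx":0.34,"ty":1,"az":0.5,"claw":0.6},{"tx":0.34,"ty":1,"az":0.5,"claw":0.6}]' 30
```

```text
invalid input at $[0]: expected keys tx, ty, tz, ax, ay, az, claw
```

```bash
python3 -m crank '[{"tx":0.34,"ty":1,"tz":0,"ax":0,"ay":0,"az":0.5,"claw":0.6},{"tx":0.34,"ty":1,"tz":0,"ax":0,"ay":0,"az":0.5,"claw":0.6},{"tx":0.34,"ty":1,"tz":0,"ax":0,"ay":0,"az":0.5,"claw":0.6},{"tx":0.34,"ty":1,"tz":0,"ax":0,"ay":0,"az":0.5,"claw":0.6},{"tx":0.34,"ty":1,"tz":0,"ax":0,"ay":0,"az":0.5,"claw":0.6}]' 30
```

```text
time: 0.72
eef_pos: [0.2849, -0.4955, 0.2353]
tool_rot: [-179.7, 0.1, 35.6]
contact_force: [-0.6, 0.4, 0.8]
opening: 0.0529
```

```bash
python3 -m crank '[{"tx":0.34,"ty":1,"tz":0,"ax":0,"ay":0,"az":0.6,"claw":0.6},{"tx":0.34,"ty":1,"tz":0,"ax":0,"ay":0,"az":0.6,"claw":0.6},{"tx":0.34,"ty":1,"tz":0,"ax":0,"ay":0,"az":0.6,"claw":0.6},{"tx":0.34,"ty":1,"tz":0,"ax":0,"ay":0,"az":0.6,"claw":0.6},{"tx":0.34,"ty":1,"tz":0,"ax":0,"ay":0,"az":0.6,"claw":0.6}]' && python3 -m crank '[{"tx":0.34,"ty":1,"tz":0,"ax":0,"ay":0,"az":0.6,"claw":0.6},{"tx":0.34,"ty":1,"tz":0,"ax":0,"ay":0,"az":0.6,"claw":0.6},{"tx":0.34,"ty":1,"tz":0,"ax":0,"ay":0,"az":0.6,"claw":0.6},{"tx":0.34,"ty":1,"tz":0,"ax":0,"ay":0,"az":0.6,"claw":0.6},{"tx":0.34,"ty":1,"tz":0,"ax":0,"ay":0,"az":0.6,"claw":0.6}]' && python3 -m crank '[{"tx":0.34,"ty":1,"tz":0,"ax":0,"ay":0,"az":0.6,"claw":0.6},{"tx":0.34,"ty":1,"tz":0,"ax":0,"ay":0,"az":0.6,"claw":0.6},{"tx":0.34,"ty":1,"tz":0,"ax":0,"ay":0,"az":0.6,"claw":0.6},{"tx":0.34,"ty":1,"tz":0,"ax":0,"ay":0,"az":0.6,"claw":0.6},{"tx":0.34,"ty":1,"tz":0,"ax":0,"ay":0,"az":0.6,"claw":0.6}]'
```

```text
time: 1.35
eef_pos: [0.3206, -0.3892, 0.2348]
tool_rot: [-179.6, 0.1, 51.5]
contact_force: [1.3, -0.5, -0.4]
opening: 0.0533
time: 1.98
eef_pos: [0.357, -0.282, 0.2351]
tool_rot: [-179.7, 0.1, 67.6]
contact_force: [0.0, -0.0, -0.1]
opening: 0.0527
time: 2.6
eef_pos: [0.3935, -0.1749, 0.2352]
tool_rot: [-179.7, 0.1, 83.7]
contact_force: [1.0, 0.4, -0.2]
opening: 0.0527
```

```bash
python3 -m crank '[{"tx":0.37,"ty":1,"tz":-0.5,"ax":0,"ay":0.12,"az":0.35,"claw":0.6},{"tx":0.37,"ty":1,"tz":-0.5,"ax":0,"ay":0.12,"az":0.35,"claw":0.6},{"tx":0.37,"ty":1,"tz":-0.5,"ax":0,"ay":0.12,"az":0.35,"claw":0.6},{"tx":0.37,"ty":1,"tz":-0.5,"ax":0,"ay":0.12,"az":0.35,"claw":0.6},{"tx":0.35,"ty":0.9,"tz":-0.5,"ax":0,"ay":0.12,"az":0.2,"claw":0.6}]' && python3 -m crank '[{"tx":0,"ty":0,"tz":0,"ax":0,"ay":0,"az":0,"claw":0.6}]'; python3 - <<'E'
from h import *
d=grab('top','top1');d=grab('side','side1'); print(manip.read_state()['eef_pos'],manip.read_state()['tool_rot'])
E
```

```text
time: 3.22
eef_pos: [0.4328, -0.07, 0.1846]
tool_rot: [-176.8, 0.2, 92.5]
contact_force: [0.6, -0.6, 0.2]
opening: 0.0531
time: 3.35
eef_pos: [0.4329, -0.068, 0.1842]
tool_rot: [-176.7, 0.1, 92.8]
contact_force: [-0.3, -0.8, 0.3]
opening: 0.0533
[ 0.43262445 -0.06990434  0.18471544] [-176.74997298    0.2022403    92.55698809]
```

View pics/side1.png

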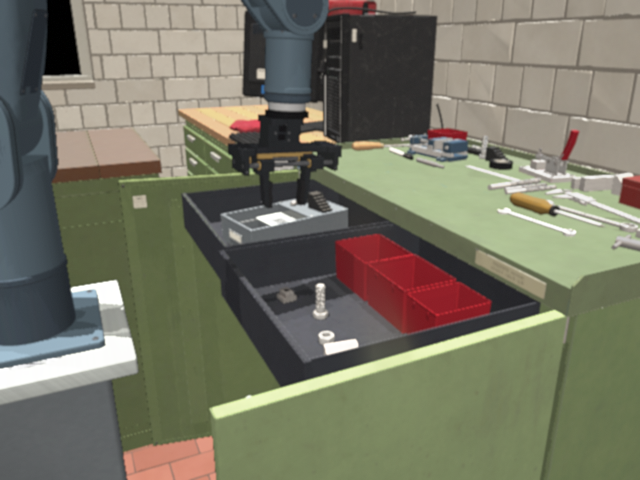

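View pics/top1.png

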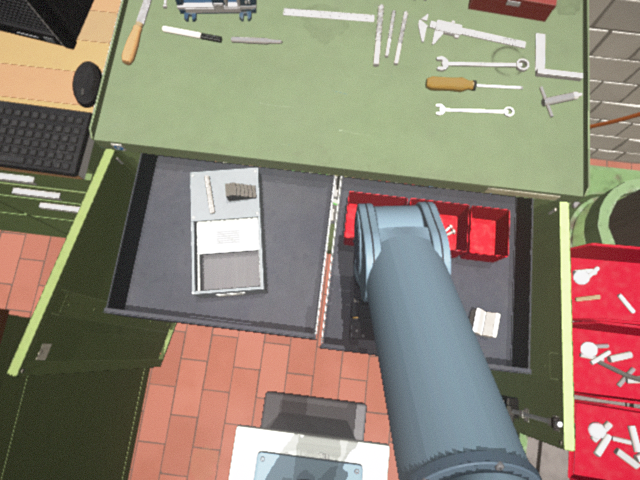

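The side view shows the gripper at (285,160), above the nut at (286,296). I'll descend now and watch the force.

```bash
python3 -m crank '[{"tx":0,"ty":0,"tz":-1,"ax":0,"ay":0,"az":0,"claw":0.6},{"tx":0,"ty":0,"tz":-1,"ax":0,"ay":0,"az":0,"claw":0.6},{"tx":0,"ty":0,"tz":-1,"ax":0,"ay":0,"az":0,"claw":0.6},{"tx":0,"ty":0,"tz":-1,"ax":0,"ay":0,"az":0,"claw":0.6},{"tx":0,"ty":0,"tz":-0.7,"ax":0,"ay":0,"az":0,"claw":0.6}]'; python3 -m crank '[{"tx":0,"ty":0,"tz":-0.6,"ax":0,"ay":0,"az":0,"claw":0.6},{"tx":0,"ty":0,"tz":-0.5,"ax":0,"ay":0,"az":0,"claw":0.6},{"tx":0,"ty":0,"tz":-0.4,"ax":0,"ay":0,"az":0,"claw":0.6}]'; python3 - <<'E'
from h import *
d=grab('side','side2'); print(manip.read_state()['eef_pos'],manip.read_state()['tool_rot'])
cv2.imwrite('pics/side2c.png',cv2.resize(d['image'][140:360,160:420],None,fx=3,fy=2.7))
E
```

```text
time: 4.08
eef_pos: [0.4336, -0.0762, 0.0915]
tool_rot: [-177.1, 0.5, 92.1]
contact_force: [0.2, -0.6, 0.2]
opening: 0.0531
time: 4.45
eef_pos: [0.434, -0.0773, 0.0604]
tool_rot: [-177.2, 0.6, 92.0]
contact_force: [0.3, 0.3, -0.4]
opening: 0.0528
[ 0.43346973 -0.07719513  0.05963912] [-177.12743402    0.53581166   91.97737269]
```

View pics/side2c.png

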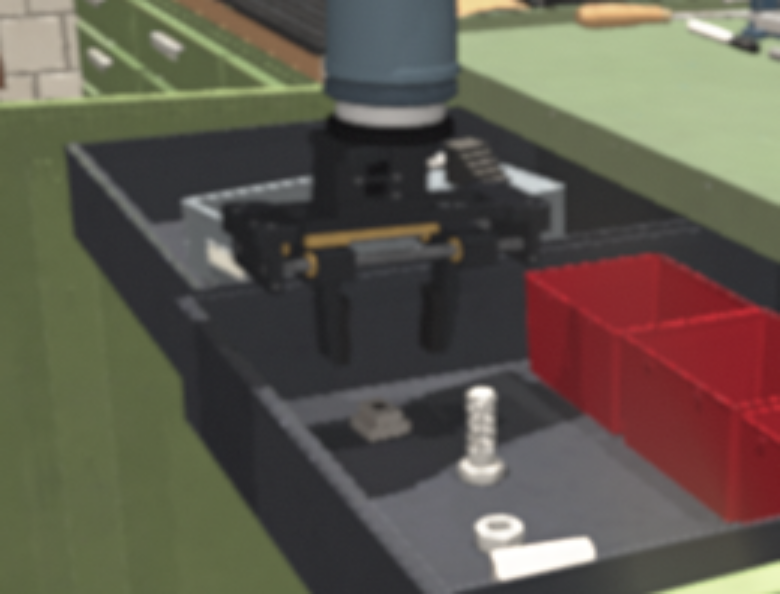

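```bash
python3 - <<'E'
from h import *
d=load('side2'); print(plane(d,(160+377/3,140+406/2.7),.018))
cv2.imwrite('pics/s2d.png',cv2.resize(d['image'][265:315,260:320],None,fx=10,fy=10,interpolation=cv2.INTER_CUBIC))
E
python3 -m crank '[{"tx":0,"ty":0.4,"tz":-0.5,"ax":0,"ay":0,"az":0,"claw":0.6},{"tx":0,"ty":0.1,"tz":-0.5,"ax":0,"ay":0,"az":0,"claw":0.6}]'
```

```text
[[ 0.43227505 -0.06812237  0.018     ]]
time: 4.75
eef_pos: [0.4342, -0.0665, 0.039]
tool_rot: [-177.2, 0.5, 92.0]
contact_force: [-0.1, -0.1, 0.5]
opening: 0.053
```

View pics/s2d.png

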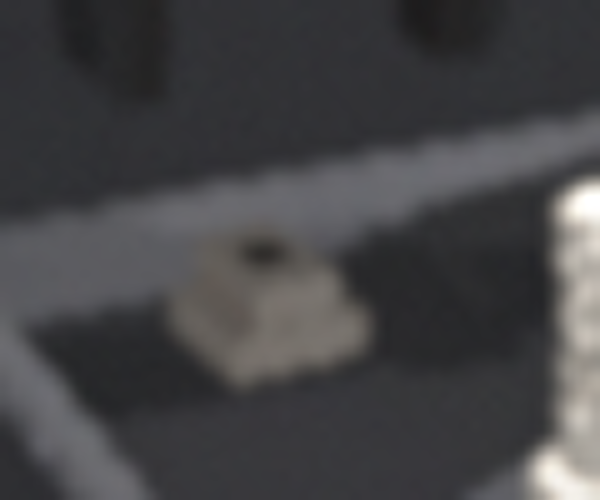

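```bash
python3 -m crank '[{"tx":-0.05,"ty":-0.02,"tz":-0.5,"ax":0,"ay":0,"az":0,"claw":0.6},{"tx":0,"ty":0,"tz":-0.5,"ax":0,"ay":0,"az":0,"claw":0.6}]';python3 -m crank '[{"tx":0,"ty":0,"tz":-0.35,"ax":0,"ay":0,"az":0,"claw":0.6},{"tx":0,"ty":0,"tz":-0.2,"ax":0,"ay":0,"az":0,"claw":0.6}]'
```

```text
time: 5.0
eef_pos: [0.4331, -0.0665, 0.0176]
tool_rot: [-177.2, 0.5, 92.0]
contact_force: [0.5, 0.1, -0.8]
opening: 0.0524
time: 5.25
eef_pos: [0.4328, -0.0666, 0.0053]
tool_rot: [-177.2, 0.5, 92.0]
contact_force: [0.9, 0.8, 0.6]
opening: 0.0525
```

```bash
python3 -m crank '[{"tx":0,"ty":-0.05,"tz":-0.12,"ax":0,"ay":0,"az":0,"claw":0.6},{"tx":0,"ty":0,"tz":0,"ax":0,"ay":0,"az":0,"claw":0.1},{"tx":0,"ty":0,"tz":0,"ax":0,"ay":0,"az":0,"claw":0.1},{"tx":0,"ty":0,"tz":0,"ax":0,"ay":0,"az":0,"claw":0.1},{"tx":0,"ty":0,"tz":0,"ax":0,"ay":0,"az":0,"claw":0.1}]' 30
```

```text
time: 5.88
eef_pos: [0.4331, -0.0679, 0.0031]
tool_rot: [-177.2, 0.5, 92.0]
contact_force: [0.3, 0.4, -0.9]
opening: 0.0287
```

Closed on 28.7 mm, which fits the 28 mm flange. Next I lift.

```bash
python3 -m crank '[{"tx":0,"ty":0,"tz":0.2,"ax":0,"ay":0,"az":0,"claw":0.1},{"tx":0,"ty":0,"tz":0.6,"ax":0,"ay":0,"az":0,"claw":0.1},{"tx":0,"ty":0,"tz":1,"ax":0,"ay":0,"az":0,"claw":0.1},{"tx":0,"ty":0,"tz":1,"ax":0,"ay":0,"az":0,"claw":0.1},{"tx":0,"ty":0,"tz":1,"ax":0,"ay":0,"az":0,"claw":0.1}]';python3 -m crank '[{"tx":0,"ty":0,"tz":1,"ax":0,"ay":-0.2,"az":0.3,"claw":0.1},{"tx":0,"ty":0,"tz":1,"ax":0,"ay":-0.2,"az":0.3,"claw":0.1},{"tx":0,"ty":0,"tz":1,"ax":0,"ay":-0.15,"az":0.3,"claw":0.1},{"tx":0,"ty":0.5,"tz":0.5,"ax":0,"ay":0,"az":0.3,"claw":0.1}]'; python3 - <<'E'
from h import *
d=grab('side','side3')
cv2.imwrite('pics/side3c.png',cv2.resize(d['image'][100:360,160:420],None,fx=3,fy=2.3))
E
```

```text
time: 6.5
eef_pos: [0.4319, -0.0677, 0.0826]
tool_rot: [-177.1, 0.5, 92.0]
contact_force: [0.4, -0.8, -1.2]
opening: 0.0283
time: 7.0
eef_pos: [0.4318, -0.0582, 0.1583]
tool_rot: [179.9, 0.9, 98.1]
contact_force: [1.4, -0.3, -1.0]
opening: 0.028
```

View pics/side3c.png

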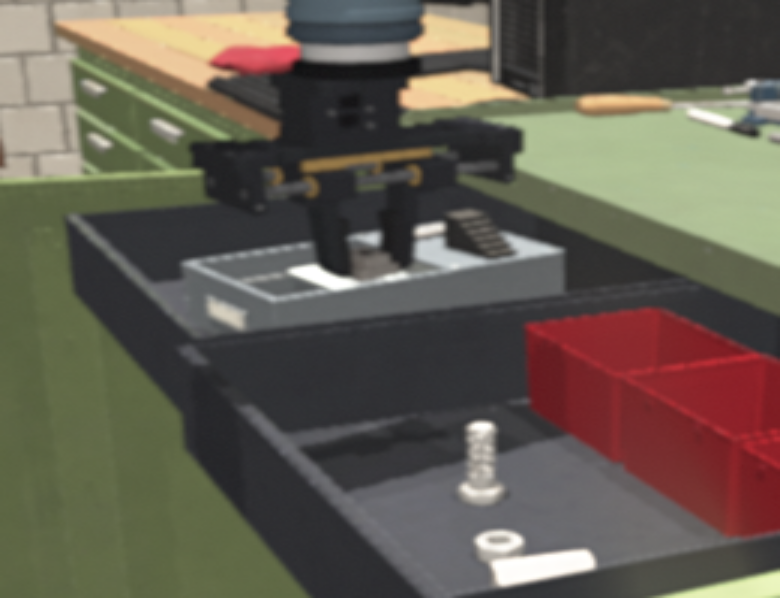

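```bash
python3 - <<'E'
from h import *
d=load('top0'); C=np.array([.5483,.2354]); a=np.radians(11.2); R=np.array([[np.cos(a),-np.sin(a)],[np.sin(a),np.cos(a)]])
for h in(.047,.05,.053):
    p=plane(d,[(180+80/4,160+378/4),(180+318/4,160+358/4),(180+63/4,160+250/4),(180+312/4,160+232/4)],h)[:,:2]
    print(h,((p-C)@R*1000).round(1).tolist())
for x in(-83,-90): print(x,C+R@[x/1000,0])
P=cloud(d); L=((P[...,:2]-C)@R)*1000; z=P[...,2]*1000
m=(abs(L[...,1])<55)&(L[...,0]<15)&(L[...,0]>-35)&(d['depth']>0); print('lid z',np.median(z[m]),z[m].mean(),z[m].std(),m.sum())
m=(abs(L[...,1])<55)&(L[...,0]<-75)&(L[...,0]>-110)&(d['depth']>0); print('well z',np.median(z[m]))
m=(abs(L[...,1])<65)&(L[...,0]<40)&(L[...,0]>28)&(d['depth']>0); print('cover z',np.median(z[m]))
for x in range(-70,-30,3):
    m=(abs(L[...,1])<50)&(abs(L[...,0]-x)<1.5)&(d['depth']>0); print(x,np.median(z[m]).round(1),end=' ')
print(manip.read_state()['joint_pos'])
E
```

```text
0.047 [[-46.4, 61.7], [-44.8, -66.4], [25.8, 69.8], [26.1, -66.3]]
0.05 [[-47.1, 61.0], [-45.5, -66.7], [24.9, 69.1], [25.2, -66.6]]
0.053 [[-47.8, 60.3], [-46.2, -67.1], [24.0, 68.3], [24.3, -67.0]]
-83 [0.46688072 0.21927855]
-90 [0.46001404 0.21791891]
lid z 49.66534536415512 49.67557126777684 1.900595341278187 1127
well z 8.980056478836707
cover z 73.93215565015309
-70 8.9 -67 8.8 -64 8.4 -61 8.9 -58 8.9 -55 9.0 -52 9.0 -49 8.9 -46 8.7 -43 45.7 -40 13.6 -37 33.6 -34 49.4 -31 49.7 [ 26.33508794  19.62704518 -29.67553621 122.01741883  15.7452074
  41.62825595  -5.42373967]
```

```bash
python3 -m crank '[{"tx":0.1,"ty":0.77,"tz":0,"ax":0,"ay":0,"az":-0.95,"claw":0.1},{"tx":0.1,"ty":0.77,"tz":0,"ax":0,"ay":0,"az":-0.95,"claw":0.1},{"tx":0.1,"ty":0.77,"tz":0,"ax":0,"ay":0,"az":-0.95,"claw":0.1},{"tx":0.1,"ty":0.77,"tz":0,"ax":0,"ay":0,"az":-0.95,"claw":0.1},{"tx":0.1,"ty":0.77,"tz":0,"ax":0,"ay":0,"az":-0.95,"claw":0.1}]' && python3 -m crank '[{"tx":0.1,"ty":0.77,"tz":0,"ax":0,"ay":0,"az":-0.95,"claw":0.1},{"tx":0.1,"ty":0.77,"tz":0,"ax":0,"ay":0,"az":-0.95,"claw":0.1},{"tx":0.1,"ty":0.77,"tz":0,"ax":0,"ay":0,"az":-0.95,"claw":0.1},{"tx":0.1,"ty":0.77,"tz":0,"ax":0,"ay":0,"az":-0.95,"claw":0.1},{"tx":0.1,"ty":0.77,"tz":0,"ax":0,"ay":0,"az":-0.95,"claw":0.1}]'; python3 -c "
from h import *
print(manip.read_state()['joint_pos'])"
```

```text
time: 7.68
eef_pos: [0.441, 0.0248, 0.1582]
tool_rot: [-179.9, 0.9, 73.9]
contact_force: [-0.3, 1.1, -0.9]
opening: 0.0279
time: 8.3
eef_pos: [0.4486, 0.1073, 0.1562]
tool_rot: [-179.6, 1.0, 49.6]
contact_force: [0.0, -0.6, -1.3]
opening: 0.0279
[ -0.93670686  21.73135455 -21.83119717 118.03375626  11.80730186
  43.36438839 -70.59219904]
```

```bash
python3 -m crank '[{"tx":0.09,"ty":0.68,"tz":0,"ax":0,"ay":0,"az":-0.95,"claw":0.1},{"tx":0.09,"ty":0.68,"tz":0,"ax":0,"ay":0,"az":-0.95,"claw":0.1},{"tx":0.09,"ty":0.68,"tz":0,"ax":0,"ay":0,"az":-0.95,"claw":0.1},{"tx":0.09,"ty":0.68,"tz":0,"ax":0,"ay":0,"az":-0.95,"claw":0.1}]' && python3 -m crank '[{"tx":0.09,"ty":0.68,"tz":0,"ax":0,"ay":0,"az":-0.95,"claw":0.1},{"tx":0.09,"ty":0.68,"tz":0,"ax":0,"ay":0,"az":-0.95,"claw":0.1},{"tx":0.09,"ty":0.68,"tz":0,"ax":0,"ay":0,"az":-0.95,"claw":0.1},{"tx":0.09,"ty":0.6,"tz":0,"ax":0,"ay":0,"az":-0.9,"claw":0.1}]'; python3 -c "
from h import *
print(manip.read_state()['joint_pos'])"
```

```text
time: 8.8
eef_pos: [0.4535, 0.1658, 0.1543]
tool_rot: [-179.5, 1.3, 30.1]
contact_force: [0.6, -0.1, -1.3]
opening: 0.0282
time: 9.3
eef_pos: [0.4579, 0.2225, 0.1522]
tool_rot: [-179.5, 1.6, 10.9]
contact_force: [-0.4, 0.0, -1.7]
opening: 0.0278
[ -18.77785193   25.54105507  -14.41718909  111.58542833    7.20478731
   45.12312434 -116.13564392]
```

```bash
python3 -m crank '[{"tx":0.2,"ty":-0.2,"tz":-0.6,"ax":-0.05,"ay":-0.16,"az":0,"claw":0.1},{"tx":0.05,"ty":0,"tz":-0.9,"ax":-0.05,"ay":-0.16,"az":0,"claw":0.1},{"tx":0,"ty":0,"tz":-0.9,"ax":0,"ay":0,"az":0,"claw":0.1},{"tx":0,"ty":0,"tz":-0.4,"ax":0,"ay":0,"az":0,"claw":0.1}]'; python3 - <<'E'
from h import *
print(manip.read_state()['eef_pos'])
d=grab('side','side4')
cv2.imwrite('pics/side4c.png',cv2.resize(d['image'][100:260,160:400],None,fx=3.3,fy=3.3))
d=grab('top','top4')
cv2.imwrite('pics/top4c.png',cv2.resize(d['image'][150:310,160:360],None,fx=3.3,fy=3.3))
E
```

```text
time: 9.8
eef_pos: [0.4613, 0.2173, 0.0917]
tool_rot: [179.6, 0.2, 11.4]
contact_force: [-0.7, -0.6, -0.5]
opening: 0.028
[0.46132218 0.21734271 0.09169779]
```

View pics/side4c.png

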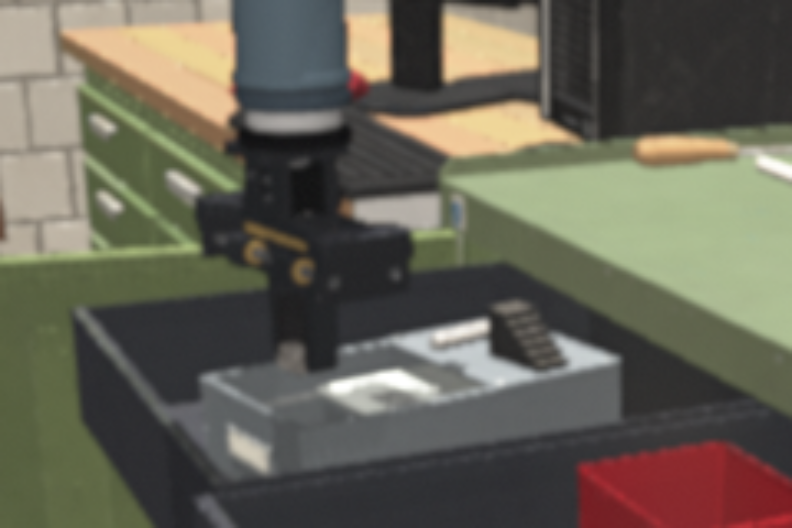

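View pics/top4c.png

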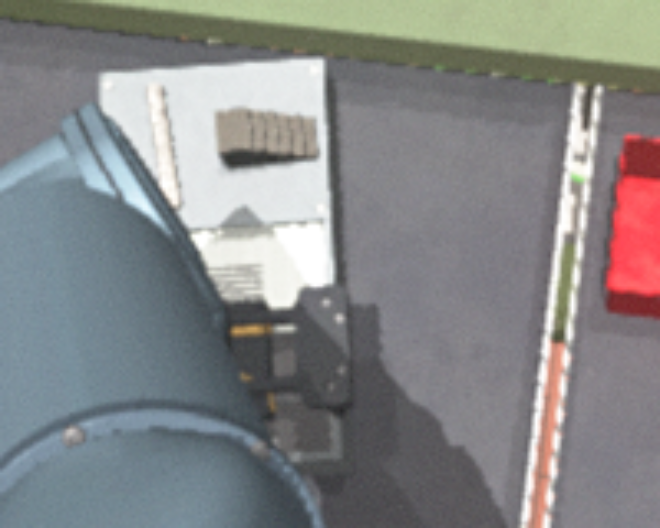

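The fingers hold the nut above the well's front half (side crop 292,355), clear of the lid's edge. Lowering it in steps.

```bash
python3 -m crank '[{"tx":0.05,"ty":0,"tz":-0.8,"ax":0,"ay":0,"az":0,"claw":0.1},{"tx":0,"ty":0,"tz":-0.8,"ax":0,"ay":0,"az":0,"claw":0.1},{"tx":0,"ty":0,"tz":-0.7,"ax":0,"ay":0,"az":0,"claw":0.1}]';python3 -m crank '[{"tx":0,"ty":0,"tz":-0.5,"ax":0,"ay":0,"az":0,"claw":0.1},{"tx":0,"ty":0,"tz":-0.3,"ax":0,"ay":0,"az":0,"claw":0.1},{"tx":0,"ty":0,"tz":-0.1,"ax":0,"ay":0,"az":0,"claw":0.1}]'
```

```text
time: 10.28
eef_pos: [0.4638, 0.2178, 0.0446]
tool_rot: [179.6, 0.0, 11.4]
contact_force: [-0.1, 0.5, -1.2]
opening: 0.0281
time: 10.65
eef_pos: [0.4631, 0.2175, 0.0241]
tool_rot: [179.6, 0.1, 11.4]
contact_force: [-0.1, 0.5, -1.7]
opening: 0.0282
```

```bash
python3 -m crank '[{"tx":0,"ty":0,"tz":-0.25,"ax":0,"ay":0,"az":0,"claw":0.1},{"tx":0,"ty":0,"tz":-0.15,"ax":0,"ay":0,"az":0,"claw":0.1}]';python3 -m crank '[{"tx":0,"ty":0,"tz":-0.07,"ax":0,"ay":0,"az":0,"claw":0.1},{"tx":0,"ty":0,"tz":0,"ax":0,"ay":0,"az":0,"claw":0.1}]'
```

```text
time: 10.9
eef_pos: [0.4636, 0.2178, 0.0162]
tool_rot: [179.6, 0.1, 11.4]
contact_force: [-0.3, 0.6, -1.4]
opening: 0.0284
time: 11.15
eef_pos: [0.4638, 0.2178, 0.0148]
tool_rot: [179.6, 0.0, 11.4]
contact_force: [-0.6, 1.0, -1.6]
opening: 0.0277
```

```bash
python3 -m crank '[{"tx":0,"ty":0,"tz":-0.1,"ax":0,"ay":0,"az":0,"claw":0.1},{"tx":0,"ty":0,"tz":0,"ax":0,"ay":0,"az":0,"claw":0.1}]'
```

```text
time: 11.4
eef_pos: [0.4639, 0.2179, 0.0128]
tool_rot: [179.6, 0.0, 11.4]
contact_force: [1.2, 0.1, -0.9]
opening: 0.0282
```

```bash
python3 -m crank '[{"tx":0,"ty":0,"tz":-0.06,"ax":0,"ay":0,"az":0,"claw":0.1},{"tx":0,"ty":0,"tz":0,"ax":0,"ay":0,"az":0,"claw":0.45},{"tx":0,"ty":0,"tz":0,"ax":0,"ay":0,"az":0,"claw":0.5},{"tx":0,"ty":0,"tz":0,"ax":0,"ay":0,"az":0,"claw":0.5},{"tx":0,"ty":0,"tz":0,"ax":0,"ay":0,"az":0,"claw":0.5}]'; python3 -m crank '[{"tx":0,"ty":0,"tz":0.3,"ax":0,"ay":0,"az":0,"claw":0.5},{"tx":0,"ty":0,"tz":0.8,"ax":0,"ay":0,"az":0,"claw":0.5},{"tx":0,"ty":0,"tz":1,"ax":0,"ay":0,"az":0,"claw":0.5},{"tx":0,"ty":0,"tz":1,"ax":0,"ay":0,"az":0,"claw":0.5},{"tx":0,"ty":0,"tz":1,"ax":0,"ay":0,"az":0,"claw":0.3}]'
```

```text
time: 12.02
eef_pos: [0.4644, 0.2182, 0.012]
tool_rot: [179.6, -0.0, 11.4]
contact_force: [-0.3, -0.5, 0.3]
opening: 0.044
time: 12.65
eef_pos: [0.4639, 0.218, 0.0989]
tool_rot: [179.6, -0.0, 11.4]
contact_force: [0.5, 0.3, -1.0]
opening: 0.0362
```

```bash
python3 - <<'E'
from h import *
print(manip.read_state()['eef_pos'])
d=grab('side','side5')
cv2.imwrite('pics/side5c.png',cv2.resize(d['image'][100:260,160:400],None,fx=3.3,fy=3.3))
d=grab('top','top5')
cv2.imwrite('pics/top5c.png',cv2.resize(d['image'][150:310,160:360],None,fx=3.3,fy=3.3))
E
```

```text
[0.46385694 0.21796384 0.09893958]
```

View pics/side5c.png

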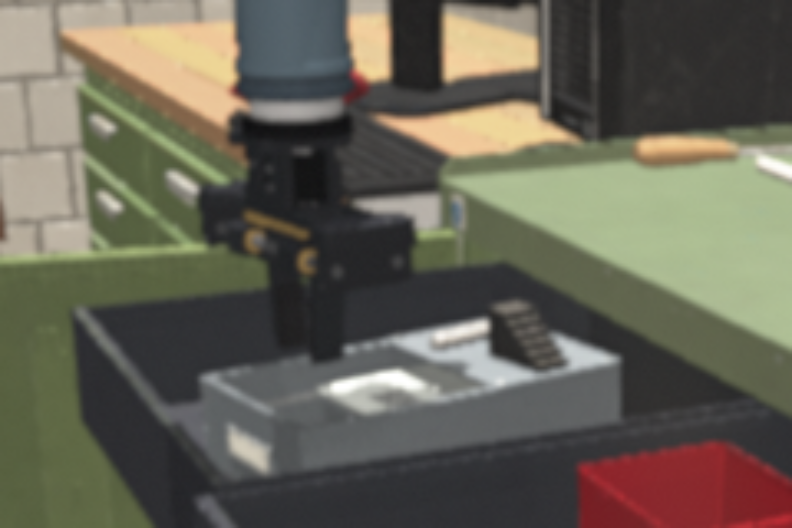

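View pics/top5c.png

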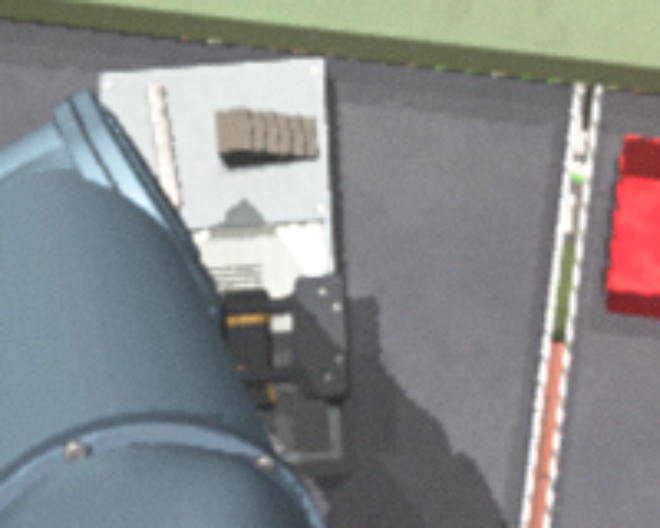

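```bash
python3 -m crank '[{"tx":0.86,"ty":0.17,"tz":0.1,"ax":0,"ay":0,"az":0,"claw":0},{"tx":0.86,"ty":0.17,"tz":0,"ax":0,"ay":0,"az":0,"claw":0},{"tx":0.86,"ty":0.17,"tz":0,"ax":0,"ay":0,"az":0,"claw":0},{"tx":0.86,"ty":0.17,"tz":0,"ax":0,"ay":0,"az":0,"claw":0},{"tx":0.8,"ty":0.17,"tz":0,"ax":0,"ay":0,"az":0,"claw":0}]' 20; python3 - <<'E'
from h import *
print(manip.read_state()['eef_pos'])
d=grab('top','top6')
cv2.imwrite('pics/top6c.png',cv2.resize(d['image'][150:310,160:360],None,fx=3.3,fy=3.3))
E
```

```text
time: 13.38
eef_pos: [0.5504, 0.2353, 0.1015]
tool_rot: [179.6, -0.1, 11.4]
contact_force: [-0.1, 0.5, 0.1]
opening: 0.0005
[0.5504271  0.23526777 0.10152684]
```

View pics/top6c.png

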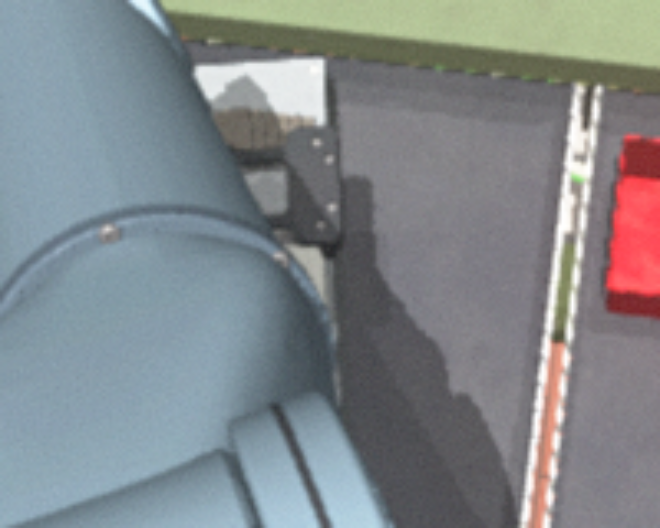

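```bash
python3 -m crank '[{"tx":-0.3,"ty":-1,"tz":0.5,"ax":0,"ay":0,"az":0,"claw":0},{"tx":-0.3,"ty":-1,"tz":0.5,"ax":0,"ay":0,"az":0,"claw":0},{"tx":-0.3,"ty":-1,"tz":0.5,"ax":0,"ay":0,"az":0,"claw":0},{"tx":-0.3,"ty":-1,"tz":0,"ax":0,"ay":0,"az":0,"claw":0},{"tx":-0.3,"ty":-1,"tz":0,"ax":0,"ay":0,"az":0,"claw":0}]' 20;python3 -m crank '[{"tx":0,"ty":-1,"tz":0,"ax":0,"ay":0,"az":0,"claw":0},{"tx":0,"ty":-1,"tz":0,"ax":0,"ay":0,"az":0,"claw":0},{"tx":0,"ty":-1,"tz":0,"ax":0,"ay":0,"az":0,"claw":0},{"tx":0,"ty":-1,"tz":0,"ax":0,"ay":0,"az":0,"claw":0},{"tx":0,"ty":-1,"tz":0,"ax":0,"ay":0,"az":0,"claw":0}]'; python3 - <<'E'
from h import *
print(manip.read_state()['eef_pos'])
d=grab('top','top7')
cv2.imwrite('pics/top7c.png',cv2.resize(d['image'][150:310,160:360],None,fx=3.3,fy=3.3))
E
```

```text
time: 14.05
eef_pos: [0.5183, 0.1279, 0.1337]
tool_rot: [179.6, -0.2, 11.4]
contact_force: [0.5, -0.4, -0.3]
opening: 0.0004
time: 14.68
eef_pos: [0.5144, 0.0194, 0.1328]
tool_rot: [179.6, -0.0, 11.3]
contact_force: [-0.1, 0.1, 0.4]
opening: 0.0007
[0.51436303 0.01937144 0.13281061]
```

View pics/top7c.png

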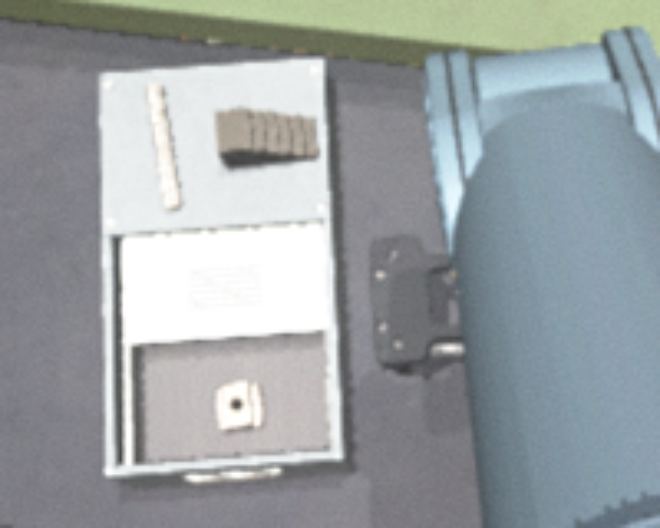

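The nut stands hole-up at the middle of the well (crop 236,404), and the lid is still open. Now I go back over the lid.

```bash
python3 -m crank '[{"tx":0.17,"ty":1,"tz":0,"ax":0,"ay":0,"az":0,"claw":0},{"tx":0.17,"ty":1,"tz":0,"ax":0,"ay":0,"az":0,"claw":0},{"tx":0.17,"ty":1,"tz":0,"ax":0,"ay":0,"az":0,"claw":0},{"tx":0.17,"ty":1,"tz":0,"ax":0,"ay":0,"az":0,"claw":0},{"tx":0.17,"ty":1,"tz":0,"ax":0,"ay":0,"az":0,"claw":0}]' 20;python3 -m crank '[{"tx":0.17,"ty":1,"tz":0,"ax":0,"ay":0,"az":0,"claw":0},{"tx":0.17,"ty":1,"tz":0,"ax":0,"ay":0,"az":0,"claw":0},{"tx":0.17,"ty":1,"tz":0,"ax":0,"ay":0,"az":0,"claw":0},{"tx":0.17,"ty":1,"tz":-0.3,"ax":0,"ay":0,"az":0,"claw":0},{"tx":0.17,"ty":0.9,"tz":-0.5,"ax":0,"ay":0,"az":0,"claw":0}]'
```

```text
time: 15.35
eef_pos: [0.5296, 0.1244, 0.1323]
tool_rot: [179.6, 0.1, 11.2]
contact_force: [0.0, -0.5, 0.3]
opening: 0.0003
time: 15.98
eef_pos: [0.5468, 0.2327, 0.1158]
tool_rot: [179.7, -0.0, 11.4]
contact_force: [-1.2, 0.1, 0.1]
opening: 0.0003
```

```bash
python3 -m crank '[{"tx":0.2,"ty":0.1,"tz":-0.8,"ax":0,"ay":0,"az":0,"claw":0},{"tx":0,"ty":0,"tz":-0.8,"ax":0,"ay":0,"az":0,"claw":0},{"tx":0,"ty":0,"tz":-0.6,"ax":0,"ay":0,"az":0,"claw":0},{"tx":0,"ty":0,"tz":-0.25,"ax":0,"ay":0,"az":0,"claw":0},{"tx":0,"ty":0,"tz":0,"ax":0,"ay":0,"az":0,"claw":0}]'
```

```text
time: 16.6
eef_pos: [0.5498, 0.2329, 0.0606]
tool_rot: [179.6, 0.2, 11.4]
contact_force: [-0.8, 0.0, -0.4]
opening: 0.0002
```

```bash
python3 -m crank '[{"tx":0,"ty":0,"tz":-0.2,"ax":0,"ay":0,"az":0,"claw":0},{"tx":0,"ty":0,"tz":-0.1,"ax":0,"ay":0,"az":0,"claw":0}]'; python3 -m crank '[{"tx":0,"ty":0,"tz":-0.1,"ax":0,"ay":0,"az":0,"claw":0}]'; python3 -m crank '[{"tx":0,"ty":0,"tz":-0.05,"ax":0,"ay":0,"az":0,"claw":0}]'
```

```text
time: 16.85
eef_pos: [0.5506, 0.2327, 0.0552]
tool_rot: [179.6, 0.2, 11.3]
contact_force: [0.4, 0.1, 0.3]
opening: 0.0007
time: 16.98
eef_pos: [0.5508, 0.2329, 0.0534]
tool_rot: [179.6, 0.1, 11.3]
contact_force: [-0.1, 0.2, 0.2]
opening: 0.0008
time: 17.1
eef_pos: [0.5508, 0.2329, 0.0524]
tool_rot: [179.6, 0.1, 11.3]
contact_force: [-0.7, 1.2, -0.6]
opening: 0.0005
```

```bash
R1='';python3 -m crank '[{"tx":0,"ty":0,"tz":-0.05,"ax":0,"ay":0,"az":0,"claw":0}]'|sed -n '2p;4p'; python3 -m crank '[{"tx":0,"ty":0,"tz":-0.05,"ax":0,"ay":0,"az":0,"claw":0}]'|sed -n '2p;4p'
```

```text
eef_pos: [0.5509, 0.233, 0.0515]
contact_force: [-0.9, -0.2, -0.1]
eef_pos: [0.5509, 0.2331, 0.0505]
contact_force: [-0.0, 0.6, -0.3]
```

```bash
python3 -m crank '[{"tx":0,"ty":0,"tz":-0.05,"ax":0,"ay":0,"az":0,"claw":0}]'|sed -n '2p;4p'
```

```text
eef_pos: [0.5509, 0.2331, 0.0494]
contact_force: [0.5, 0.4, 0.6]
```

```bash
python3 -m crank '[{"tx":0,"ty":0,"tz":-0.05,"ax":0,"ay":0,"az":0,"claw":0}]'|sed -n '2p;4p'
```

```text
eef_pos: [0.5511, 0.2331, 0.0486]
contact_force: [-1.1, -1.8, 5.1]
```

```bash
python3 -m crank '[{"tx":0,"ty":0,"tz":-0.04,"ax":0,"ay":0,"az":0,"claw":0}]'|sed -n '2p;4p'
```

```text
eef_pos: [0.5512, 0.2331, 0.0482]
contact_force: [-1.6, -1.1, 6.8]
```

```bash
python3 -m crank '[{"tx":0,"ty":0,"tz":-0.04,"ax":0,"ay":0,"az":0,"claw":0}]'|sed -n '2p;4p'
```

```text
eef_pos: [0.5512, 0.2332, 0.048]
contact_force: [-2.1, -0.6, 8.6]
```

```bash
python3 -m crank '[{"tx":-0.15,"ty":-0.03,"tz":-0.04,"ax":0,"ay":0,"az":0,"claw":0}]'|sed -n '2p;4p'
```

```text
eef_pos: [0.5506, 0.2331, 0.0485]
contact_force: [4.3, 0.6, 5.4]
```

```bash
python3 -m crank '[{"tx":-0.2,"ty":-0.04,"tz":-0.08,"ax":0,"ay":0,"az":0,"claw":0}]'|sed -n '2p;4p'
```

```text
eef_pos: [0.5496, 0.233, 0.0484]
contact_force: [4.6, -0.7, 5.2]
```

```bash
python3 -m crank '[{"tx":-0.2,"ty":-0.04,"tz":-0.13,"ax":0,"ay":0,"az":0,"claw":0}]'|sed -n '2p;4p'
```

```text
eef_pos: [0.5491, 0.233, 0.0477]
contact_force: [4.9, -0.8, 10.4]
```

```bash
python3 -m crank '[{"tx":-0.3,"ty":-0.06,"tz":-0.1,"ax":0,"ay":0,"az":0,"claw":0}]'|sed -n '2p;4p'
```

```text
eef_pos: [0.5471, 0.2325, 0.0479]
contact_force: [2.7, -1.5, 9.3]
```

```bash
python3 -m crank '[{"tx":-0.4,"ty":-0.08,"tz":-0.1,"ax":0,"ay":0,"az":0,"claw":0}]'|sed -n '2p;4p'; python3 -m crank '[{"tx":-0.4,"ty":-0.08,"tz":-0.1,"ax":0,"ay":0,"az":0,"claw":0}]'|sed -n '2p;4p'
```

```text
eef_pos: [0.5431, 0.2317, 0.0481]
contact_force: [4.3, -0.5, 8.2]
eef_pos: [0.5388, 0.2308, 0.0482]
contact_force: [4.2, -1.1, 8.5]
```

```bash
python3 -m crank '[{"tx":-0.4,"ty":-0.08,"tz":-0.11,"ax":0,"ay":0,"az":0,"claw":0},{"tx":-0.4,"ty":-0.08,"tz":-0.11,"ax":0,"ay":0,"az":0,"claw":0}]'|sed -n '2,4p'; python3 - <<'E'
from h import *
d=grab('side','side8')
cv2.imwrite('pics/side8c.png',cv2.resize(d['image'][100:260,160:400],None,fx=3.3,fy=3.3))
E
```

```text
eef_pos: [0.5304, 0.2291, 0.0481]
tool_rot: [-179.9, -3.2, 11.0]
contact_force: [4.2, -1.4, 9.1]
```

View pics/side8c.png

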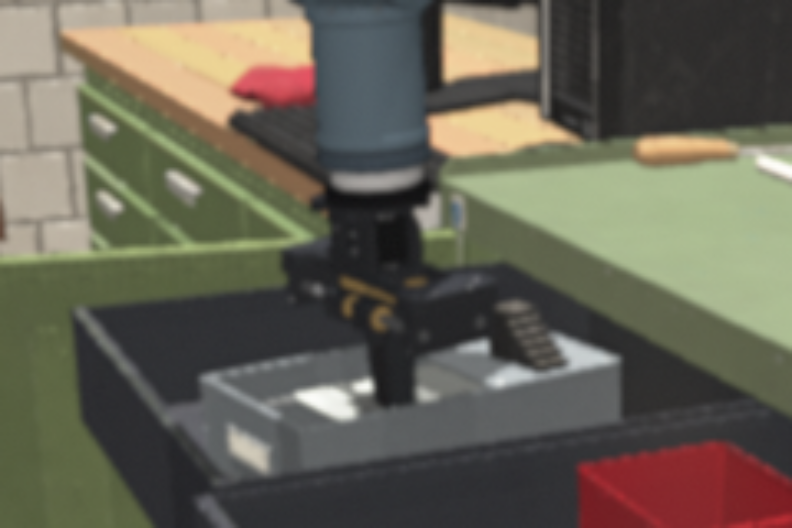

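```bash
python3 -m crank '[{"tx":-0.4,"ty":-0.08,"tz":-0.11,"ax":0,"ay":0.2,"az":0,"claw":0}]'|sed -n '2,4p'; python3 -m crank '[{"tx":-0.4,"ty":-0.08,"tz":-0.11,"ax":0,"ay":0.2,"az":0,"claw":0}]'|sed -n '2,4p'
```

```text
eef_pos: [0.5254, 0.2282, 0.048]
tool_rot: [-179.6, -2.7, 10.9]
contact_force: [3.7, -1.5, 9.3]
eef_pos: [0.5212, 0.2273, 0.0479]
tool_rot: [-179.4, -2.1, 10.9]
contact_force: [4.0, -2.0, 9.7]
```

```bash
python3 -m crank '[{"tx":-0.4,"ty":-0.08,"tz":-0.11,"ax":-0.08,"ay":0.2,"az":0.02,"claw":0},{"tx":-0.4,"ty":-0.08,"tz":-0.11,"ax":-0.08,"ay":0.2,"az":0.02,"claw":0}]'|sed -n '2,4p'; python3 -m crank '[{"tx":-0.4,"ty":-0.08,"tz":-0.11,"ax":-0.08,"ay":0.2,"az":0.02,"claw":0},{"tx":-0.4,"ty":-0.08,"tz":-0.11,"ax":-0.08,"ay":0.15,"az":0.02,"claw":0}]'|sed -n '2,4p'
```

```text
eef_pos: [0.5129, 0.2256, 0.0478]
tool_rot: [-179.6, -0.8, 11.0]
contact_force: [3.2, -1.3, 10.0]
eef_pos: [0.5048, 0.224, 0.0476]
tool_rot: [-180.0, 0.2, 11.1]
contact_force: [5.2, -1.0, 11.8]
```

```bash
python3 -m crank '[{"tx":-0.4,"ty":-0.08,"tz":-0.09,"ax":-0.02,"ay":0.08,"az":0.02,"claw":0},{"tx":-0.4,"ty":-0.08,"tz":-0.09,"ax":-0.02,"ay":0.08,"az":0.02,"claw":0}]'|sed -n '2,4p'; python3 -m crank '[{"tx":-0.4,"ty":-0.08,"tz":-0.09,"ax":-0.02,"ay":0.08,"az":0.02,"claw":0},{"tx":-0.4,"ty":-0.08,"tz":-0.09,"ax":-0.02,"ay":0.08,"az":0.02,"claw":0}]'|sed -n '2,4p'
```

```text
eef_pos: [0.4966, 0.2224, 0.0479]
tool_rot: [-179.9, 0.2, 11.2]
contact_force: [4.4, -1.5, 9.0]
eef_pos: [0.4879, 0.2206, 0.0479]
tool_rot: [-179.8, 0.2, 11.3]
contact_force: [4.5, -1.0, 8.4]
```

```bash
python3 -m crank '[{"tx":-0.4,"ty":-0.08,"tz":-0.1,"ax":-0.02,"ay":0.08,"az":0,"claw":0},{"tx":-0.4,"ty":-0.08,"tz":-0.1,"ax":-0.02,"ay":0.08,"az":0,"claw":0}]'|sed -n '2,4p'; python3 -m crank '[{"tx":-0.3,"ty":-0.06,"tz":-0.1,"ax":-0.02,"ay":0.08,"az":0,"claw":0}]'|sed -n '2,4p'
```

```text
eef_pos: [0.4794, 0.2189, 0.0476]
tool_rot: [-179.7, 0.1, 11.2]
contact_force: [5.3, -1.3, 10.0]
eef_pos: [0.4771, 0.2184, 0.0475]
tool_rot: [-179.7, 0.1, 11.2]
contact_force: [4.4, -2.1, 10.8]
```

```bash
python3 -m crank '[{"tx":-0.3,"ty":-0.06,"tz":-0.08,"ax":-0.03,"ay":0.06,"az":0,"claw":0}]'|sed -n '2,4p'; python3 -m crank '[{"tx":-0.3,"ty":-0.06,"tz":-0.08,"ax":-0.03,"ay":0.06,"az":0,"claw":0}]'|sed -n '2,4p'
```

```text
eef_pos: [0.475, 0.218, 0.0478]
tool_rot: [-179.7, 0.0, 11.1]
contact_force: [4.8, -1.1, 10.2]
eef_pos: [0.4726, 0.2176, 0.048]
tool_rot: [-179.7, -0.1, 11.1]
contact_force: [3.7, -0.5, 7.8]
```

```bash
python3 -m crank '[{"tx":-0.3,"ty":-0.06,"tz":-0.09,"ax":-0.03,"ay":0.06,"az":0,"claw":0}]'|sed -n '2,4p'
```

```text
eef_pos: [0.4702, 0.2171, 0.0478]
tool_rot: [-179.8, -0.1, 11.0]
contact_force: [5.3, -1.5, 8.8]
```

```bash
python3 -m crank '[{"tx":-0.3,"ty":-0.06,"tz":-0.09,"ax":-0.03,"ay":0.06,"az":0,"claw":0}]'|sed -n '2,4p'; python3 -m crank '[{"tx":-0.3,"ty":-0.06,"tz":-0.09,"ax":-0.03,"ay":0.06,"az":0,"claw":0}]'|sed -n '2,4p'
```

```text
eef_pos: [0.4678, 0.2166, 0.0477]
tool_rot: [-179.8, -0.2, 11.0]
contact_force: [6.1, 0.1, 8.8]
eef_pos: [0.4663, 0.2166, 0.0479]
tool_rot: [-179.8, -0.4, 10.9]
contact_force: [6.5, -0.1, 8.3]
```

```bash
python3 -m crank '[{"tx":-0.3,"ty":-0.06,"tz":-0.1,"ax":-0.03,"ay":0.1,"az":0,"claw":0}]'|sed -n '1,4p'
```

```text
time: 21.28
eef_pos: [0.4647, 0.2167, 0.0478]
tool_rot: [-179.7, -0.4, 10.9]
contact_force: [5.8, -0.3, 8.7]
```

```bash
python3 -m crank '[{"tx":-0.3,"ty":-0.06,"tz":-0.1,"ax":-0.03,"ay":0.1,"az":0,"claw":0}]'|sed -n '1,4p'
```

```text
time: 21.4
eef_pos: [0.4633, 0.2169, 0.0478]
tool_rot: [-179.6, -0.4, 10.8]
contact_force: [6.6, -1.3, 8.6]
```

The sideways force has risen from about 4.3 to 6.5 N and the tip is now slipping on the lid, so the lid is probably against the front wall. I'll lift off and look.

```bash
python3 -m crank '[{"tx":0,"ty":0,"tz":0.2,"ax":0,"ay":0,"az":0,"claw":0},{"tx":0,"ty":0,"tz":1,"ax":0,"ay":0,"az":0,"claw":0},{"tx":0,"ty":0,"tz":1,"ax":0,"ay":0,"az":0,"claw":0},{"tx":0,"ty":0,"tz":1,"ax":0,"ay":0,"az":0,"claw":0},{"tx":0,"ty":-0.5,"tz":1,"ax":0,"ay":0,"az":0,"claw":0}]'; python3 -m crank '[{"tx":0,"ty":-1,"tz":0,"ax":0,"ay":0,"az":0,"claw":0},{"tx":0,"ty":-1,"tz":0,"ax":0,"ay":0,"az":0,"claw":0},{"tx":0,"ty":-1,"tz":0,"ax":0,"ay":0,"az":0,"claw":0},{"tx":0,"ty":-1,"tz":0,"ax":0,"ay":0,"az":0,"claw":0},{"tx":0,"ty":-1,"tz":0,"ax":0,"ay":0,"az":0,"claw":0}]';python3 -m crank '[{"tx":0,"ty":-1,"tz":0,"ax":0,"ay":0,"az":0,"claw":0},{"tx":0,"ty":-1,"tz":0,"ax":0,"ay":0,"az":0,"claw":0},{"tx":0,"ty":-1,"tz":0,"ax":0,"ay":0,"az":0,"claw":0},{"tx":0,"ty":-1,"tz":0,"ax":0,"ay":0,"az":0,"claw":0},{"tx":0,"ty":-1,"tz":0,"ax":0,"ay":0,"az":0,"claw":0}]'; python3 - <<'E'
from h import *
print(manip.read_state()['eef_pos'])
d=grab('top','top9')
cv2.imwrite('pics/top9c.png',cv2.resize(d['image'][160:300,180:275],None,fx=4,fy=4,interpolation=cv2.INTER_CUBIC))
cv2.imwrite('pics/top9.png',d['image'])
E
```

```text
time: 22.02
eef_pos: [0.4618, 0.207, 0.1332]
tool_rot: [-179.7, -0.2, 10.9]
contact_force: [0.2, 0.1, -0.4]
opening: 0.0005
time: 22.65
eef_pos: [0.4605, 0.1054, 0.1345]
tool_rot: [-179.6, -0.2, 11.1]
contact_force: [0.1, 1.2, -0.2]
opening: 0.0003
time: 23.28
eef_pos: [0.4581, 0.0023, 0.134]
tool_rot: [-179.6, 0.0, 11.1]
contact_force: [0.1, -0.1, 0.5]
opening: 0.0006
[0.45812223 0.00228766 0.13396728]
```

View pics/top9c.png

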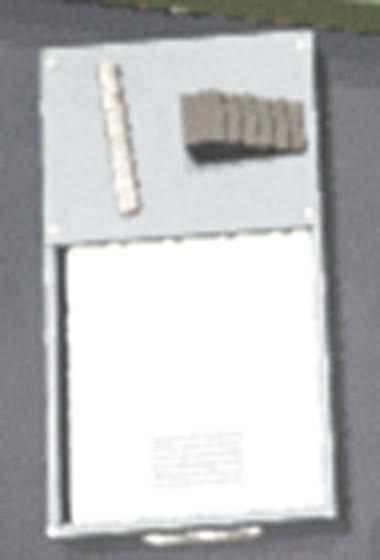

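View pics/top9.png

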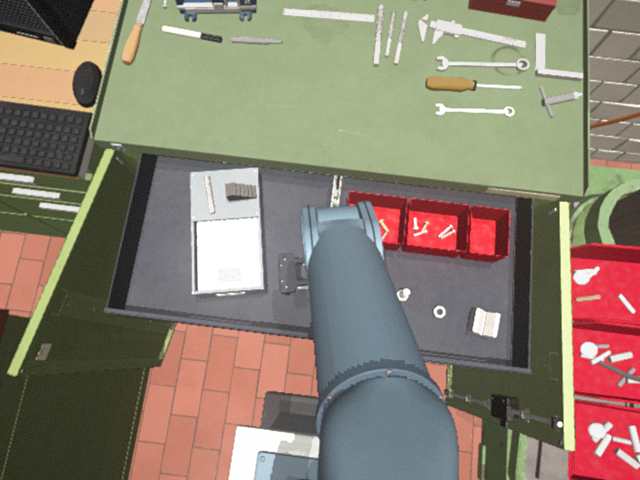

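```bash
python3 - <<'E'
from h import *
a=load('top0');b=load('top9'); C=np.array([.5483,.2354]); t=np.radians(11.2); R=np.array([[np.cos(t),-np.sin(t)],[np.sin(t),np.cos(t)]])
def ctr(d,y0,y1):
    g=cv2.cvtColor(d['image'],cv2.COLOR_BGR2GRAY)[y0:y1,212:245].astype(float); w=np.clip(250-g,0,60); w[w<8]=0
    v,u=np.mgrid[y0:y1,212:245]; return (u*w).sum()/w.sum(),(v*w).sum()/w.sum(),w.sum()
pa=ctr(a,227,247);pb=ctr(b,264,286);print(pa,pb)
la,lb=[((plane(d,p[:2],.049)[0,:2]-C)@R*1000) for d,p in((a,pa),(b,pb))];print(la,lb,la-lb)
# profile along case x near the lid's front edge, cols across
for d,n in((a,'before'),(b,'now')):
    g=cv2.cvtColor(d['image'],cv2.COLOR_BGR2GRAY)
    for y in(-40,40):
        r=[]
        for x in ([-56,-54,-52,-50,-48,-46,-44,-42,-40,-38] if n=='before' else range(-136,-112,2)):
            w=np.r_[C+R@[x/1000,y/1000],.049]; T=d['world_from_camera'];c=T[:3,:3].T@(w-T[:3,3]);K=d['camera_matrix']
            u=K[0,0]*c[0]/-c[2]+K[0,2];v=K[1,1]*-c[1]/-c[2]+K[1,2]
            r.append((x,int(cv2.getRectSubPix(g,(1,1),(float(u),float(v)))[0,0])))
        print(n,y,r)
E
```

```text
(np.float64(225.9978947368421), np.float64(237.03578947368422), np.float64(475.0)) (np.float64(229.358407079646), np.float64(275.783185840708), np.float64(226.0))
[-12.30906564   4.47662387] [-97.69998093  -0.21291574] [85.39091529  4.68953962]
before -40 [(-56, 159), (-54, 150), (-52, 143), (-50, 136), (-48, 124), (-46, 138), (-44, 221), (-42, 255), (-40, 255), (-38, 255)]
before 40 [(-56, 161), (-54, 156), (-52, 146), (-50, 136), (-48, 128), (-46, 178), (-44, 234), (-42, 255), (-40, 255), (-38, 255)]
now -40 [(-136, 102), (-134, 104), (-132, 130), (-130, 186), (-128, 226), (-126, 235), (-124, 249), (-122, 255), (-120, 255), (-118, 255), (-116, 255), (-114, 255)]
now 40 [(-136, 105), (-134, 102), (-132, 133), (-130, 190), (-128, 221), (-126, 238), (-124, 250), (-122, 255), (-120, 255), (-118, 255), (-116, 255), (-114, 255)]
```

```bash
python3 -c "
from h import *
s=manip.read_state();print(s['time'],s['contact_force'])
manip.close_job()"
```

```text
23.325 [-0.41648365 -3.36766601 -0.41266793]
the job is handed in; nothing more can be done
```

The T-slot nut is in the well and the lid is drawn shut. I handed the job in at 23.3 s of the 61 s allowed.

- **Nut:** I gripped it fore and aft by its 28 mm flange and let go just above the well's floor. A top view before closing the lid showed it standing hole-up near the middle of the well. It is now under the lid and I could not check it again.
- **Lid:** I felt its top at about 49 mm and drew it forward with roughly 8–12 N of downward force. The highest reading was about 13 N in total, under the 20 N limit. Near the end the sideways force rose from about 4.3 N to 6.5 N and the fingertip began to slip, as expected with the lid against the front wall.
- **Final picture:** The lid's lines moved 85 mm against a measured opening of about 82–83 mm, so the two differ by 2–3 mm. No dark gap shows at the front wall. The stud, step block, bolt, hexagon nut and V-block look unmoved by eye.

**Checks that disagreed:**
- The lid's lines also appeared to shift 4.7 mm sideways, which the lid cannot do. I take this as error in my mask and yaw estimate.
- The last force reading was -3.4 N in y, against the usual noise of about 1 N. The arm had just stopped a sideways move at 134 mm height, clear of everything I could see. I put it down to that motion but did not take a second reading.

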